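# Jack up the dish warmer and hold it

### The arm

A 7-joint arm with a two-finger parallel gripper is mounted at the origin on the work surface. World frame = base frame: x ahead of the robot, y to its left, z up, the work surface at z = 0. Lengths are in m, angles in rad, forces in N, time in s.
With the tool pointing down it reaches from about 0.425 to 1.025 m from the base axis. Payload 3.6 kg.
Tool frame: the origin (TCP) lies midway between the tips of the shut fingers; the grasp point (between the pads) lies 19 mm behind it; z points along the fingers, y is the direction in which the jaws open and shut (so a half turn about z gives the same grasp; the last joint's range is limited). The gripper opens to 85 mm and grips with 20 to 120 N. Pads are 22 mm wide; open, the fingers measure 114 mm over their backs; the gripper's body (76 mm by 85 mm) begins 54 mm behind the grasp point. The pads swing forward as they close: fully open they stand 13 mm farther back than shut.
Start: joints at [1.143, 0.591, 0.048, 1.609, -0.033, 0.943, -0.034], TCP at [0.238, -0.685, 0.197] pointing down, gripper open.
Joint ranges: [-2.69, 2.69], [-0.47, 2.24], [-1.27, 1.36], [0.19, 2.51], [-1.53, 4.68], [0.08, 2.07], [-3.09, 3.09]. Speed limits (rad/s): [2.57, 2.57, 3.14, 3.14, 3.14, 3.14, 3.14].

### API

Orientations are given as [roll, pitch, yaw] about the fixed x, y, z axes, in that order (R = Rz(yaw) Ry(pitch) Rx(roll)).
In Python, from bench import manip gives the robot as it stands.
- The arm moves only by the tool play_rows, never from a script. Its argument "rows" is a list of rows, each a list of 4 numbers: the shift along the world's x, y, z in mm, then the turn about the world's z in rad. A call has 1 to 12 rows; each row shifts and turns the commanded pose from where the row before left it; what a row does not reach is not made up. A row lasts 1/8 s, in which the tool goes at most 62.5 mm and 10.7 degrees, less where a joint would pass 70% of its speed; a pose out of reach is approached as far as the arm can. A call is refused whole if a number of a shift passes 62.5 or a number of a turn 0.188, either way. A call with a gripper value outside its range is refused whole. "fingers" is the finger opening in mm, from 0 to 85.4, set as the call begins (left out, the last holds). The fingers move at their own pace and stop on an object; the grip force is fixed at half the most. Time passes only in rows, so rows that do not move let the fingers close. It gives the time, the measured TCP pose, the force and the opening at its end, in the units of the state.
- manip.get_state(): the state, without advancing time (a new reading comes with each control period).
- manip.capture(name): name is "side" or "top" or "wrist"; returns the picture (480x640x3 uint8, red, green, blue); there is no depth.
- manip.calibration(name): a dict with "fx", "fy", "cx", "cy" (pixels), "dist_coeffs" ([k1, k2, p1, p2, k3] as OpenCV has them; the pictures are not rectified), "view" (4x4, takes a point from world to camera coordinates). Camera axes: x right, y down, z forward; pixel columns grow to the right and rows downward; lengths in m; the calibration is good to about 2 mm. A picture is of the moment at which its call begins: read the wrist's pose just before it. calibration takes no time and is no camera call; for the wrist camera it gives the pose at the moment of the call.
- manip.finish_job(): hands the job in, once; it reports no verdict.
The state is a dict: "time_s": time; "q": joint angles; "joint_vel": joint speeds; "tau": joint torques, N m; "position": TCP position; "eef_rot": TCP orientation; "contact_force": force on the tool from outside, world axes, zero at the start; "wrist_torque": the same for the moment, N m; "gripper_width": opening from 0.0 (shut) to 1.0 (fully open).
Only numpy, scipy, OpenCV 4.12 (cv2) and the standard library are available. Lean on these libraries where they do the work, as an engineer would, in place of code of your own. Each camera call takes 0.05 s, during which the arm holds its last target. There are 200 camera calls.

### The job

The dish warmer needs a new foot under its lug side: first lower its lid closed, then stand the small lever jack flat on the bench with its saddle squarely under the marked lift lug on the warmer's side. Pump the handle once, all the way down, and let it come fully back up as a trial; then press it all the way down again and finish while still holding it down, so that the jack alone keeps that side of the warmer raised. Leave the other things on the bench where they are, and do not tip the jack over.

Things in the scene. Friction and masses are not known exactly. Their poses are not given: they have to be found in the camera images.
- warmer: Benchtop dish warmer: white open-topped box 190 (x) x 210 (y) mm, top 105 mm above the bench, with a hinged lid. This is the fixed mat it stands on; origin at bench level under the box's centre. x points from its front (display, two keys) to its rear (lid hinge), y to the left of someone looking along x; the lift lug is on the -y side. The shell stands 16 mm above the bench.
- shell (a joint): Tipping of the whole warmer about its lower +y edge (axis along the warmer's x, 90 mm from its centre line, 16 mm above the bench), rad: 0 = standing level, grows as the lug side (-y) rises, at most 0.25. Only its weight holds it down (about 10 N at the lug).
- lid (a joint): Angle of the warmer's lid, rad: 0 = closed (lying on the box's rim), 1.4 = most open. A stiff friction hinge: it stays where it is left and needs 1 to 2 N at its front edge to be lowered.
- lid_hinge (a point): Middle of the lid's hinge line (along y) at the box's rear top rim, at the lid's underside; axes as the warmer's. Lid: white plate 210 mm wide, 12 thick, reaching 210 mm from the hinge line, 20 mm beyond the box's front. Opened by angle a it reaches from here along (-cos a, 0, sin a) and its upper side faces (sin a, 0, cos a), to the rear: push it from behind.
- lift_pad (a point): Marked lift point: on the underside of the lift lug, 66 mm above the bench with the warmer level, 30 mm out from the box's side, mid-way along it. Lug: aluminium plate 46 mm wide (x), reaching 54 mm out from the side, 10 mm thick, with a raised round mark (26 mm) on its top straight above this point. Axes as the warmer's, tipping with it.
- jack_tower (a point): Centre of the tower of the loose lever jack (0.8 kg), 48.5 mm above its underside. Tower: aluminium block 36 (x) x 30 (y) mm, top 85 mm above the underside; carry the jack by it, gripped across the 30 mm (jack's y); it balances there. Jack's x points from tower to saddle, z up. Steel base plate 80 mm wide, 12 mm thick, from 98 mm ahead of here (+x) to 140 mm behind.
- saddle_top (a point): Centre of the jack's round saddle (34 mm across), on its top face: 75 mm from the tower's centre along the jack's +x and 52 mm above the jack's underside with the handle up. It rises 68 mm per rad of handle (34 mm in all), so the lug is met at about 0.2 rad. Axes as the jack's.
- handle (a joint): Pump handle, rad: 0 = up at rest, 0.5 = all the way down at its stop. Springs back up when let go; a slow push takes about 2 N at first and 9 N at the bottom with the warmer lifted, more if pressed fast.
- handle_pad (a point): Top centre of the flat black paddle (44 mm along the handle, 56 wide, 14 thick) at the handle's end. It swings about an axis along the jack's y, 14 mm behind the tower's centre (-x), 50 mm above the jack's underside, 125 mm from the paddle's centre. Up, the handle rises to the rear at 0.5 rad above level; fully down it is level, this point 57 mm above the bench.
- jack: The same lever jack, in a row along its x axis: pump handle (-x), tower, saddle (+x); origin on its underside below the tower's centre, axes as jack_tower.
- mouse: Computer mouse, 100 x 58 x 32 mm, to be left alone; origin under its centre.
- dish: Single clear dish, 62 mm across, 14 mm high, to be left alone; origin under its centre.
- dish_stack: Stack of four clear dishes, 62 mm across, 58 mm high, to be left alone; origin under its centre.
- jar: Amber jar, 56 mm across, 80 mm high, to be left alone; origin under its centre.
- tip_box: Grey box with a clear cover, 85 x 120 x 60 mm, to be left alone; origin under its centre.
- timer: Small white timer, 50 x 65 x 17 mm, to be left alone; origin under its centre.

How it is judged:
On the way, in this order (a step that is already met when the one before it is completed fails the run):
1. the lid is closed (value of joint lid below 0.05 rad and value of joint shell below 0.01 rad), for 0.2 s.
2. the jack stands flat with its saddle under the lift point, warmer still down and lid closed (all of step 1 and horizontal distance between saddle_top and lift_pad below 0.015 m and height (world z) of jack_tower below 0.054 m and angle between jack_tower's own z axis and vertical below 0.08 rad and linear speed of jack below 0.02 m/s), for 0.2 s.
3. trial stroke: handle all the way down by the robot, the jack lifting the warmer (value of joint handle above 0.43 rad and value of joint shell above 0.05 rad and contact force between jack and warmer above 3 N and contact force between any of the fingers, the arm and jack above 1.5 N and horizontal distance between saddle_top and lift_pad below 0.015 m and height (world z) of jack_tower below 0.054 m and angle between jack_tower's own z axis and vertical below 0.08 rad and value of joint lid below 0.05 rad), for 0.1 s.
4. handle let fully back up, warmer down again, jack still in place (value of joint handle below 0.06 rad and value of joint shell below 0.01 rad and horizontal distance between saddle_top and lift_pad below 0.015 m and height (world z) of jack_tower below 0.054 m and angle between jack_tower's own z axis and vertical below 0.08 rad), for 0.1 s.
At the end, for the whole second after the job is handed in: Robot still pressing the jack (over 1.5 N), handle beyond 0.43 rad; jack flat and at rest, saddle within 15 mm of the lift point seen from above, carrying the warmer (over 3 N) tipped by over 0.05 rad; lid under 0.05 rad; robot not touching the warmer (all of step 3 and contact force between each of the arm, the fingers and warmer below 0.5 N and linear speed of jack below 0.02 m/s and velocity of joint shell between -0.05 and 0.05 rad/s); the arm keeps its last pose, push and grip.
It fails at once if another thing on the bench is moved more than 30 mm (distance of any of mouse, dish, dish_stack, jar, tip_box, timer from where it was at the start of the episode above 0.03 m).
It fails at once if the jack is tipped over (angle between jack_tower's own z axis and vertical above 0.6 rad).
It also fails if it takes over 72 s, if anything falls off the work surface, if the arm or the gripper's body presses on something with over 40 N, if the wrist force passes 120 N, or if a joint passes its speed limit or range.

## Working session

There is one attempt and no reset: what is moved stays moved. The work goes in short steps, Python scripts to look and compute and a tool call to move; the robot and the scene stay as the last step left them, time stands still between calls to the robot, and variables do not carry over. Pictures are saved under pics/ and viewed, about 8 in all and at most 12, crops included, and the job is handed in when it is done.

Besides the shell and the picture viewer there is one more tool, called after "Call:" as name([rows], argument=value, ...), one row to a line, values as JSON. play_rows: Moves the arm, as the interface text tells. Its arguments: {"type":"object","properties":{"rows":{"type":"array"},"fingers":{"type":"number"}},"required":["rows"]}

```bash
mkdir -p pics; ls
python3 - <<'E'
from bench import manip
import cv2
s=manip.get_state();print({k:s[k] for k in('time_s','position','eef_rot','gripper_width')})
for n in('top','side'):
    cv2.imwrite(f'pics/{n}0.png',manip.capture(n)[:,:,::-1]); print(n,manip.calibration(n))
E
```

```text
pics
{'time_s': 0.0, 'position': array([ 0.23789864, -0.68386346,  0.19561194]), 'eef_rot': array([-3.13928867e+00,  1.13107070e-04,  3.34849520e-01]), 'gripper_width': 1.0030410456019054}
top {'fx': 441.4741001578856, 'fy': 441.4741001578856, 'cx': 322.50856397682605, 'cy': 241.1000196565289, 'dist_coeffs': array([-0.10703829,  0.        ,  0.        ,  0.        ,  0.        ]), 'view': array([[ 0.01724565, -0.99973673,  0.01513463, -0.0067952 ],
       [-0.98702903, -0.01943894, -0.15936068,  0.57569615],
       [ 0.15961292, -0.01219004, -0.98710441,  1.17818533],
       [ 0.        ,  0.        ,  0.        ,  1.        ]])}
side {'fx': 578.9978568414851, 'fy': 578.9978568414851, 'cx': 316.81346719132193, 'cy': 241.86926398647486, 'dist_coeffs': array([0.06175688, 0.        , 0.        , 0.        , 0.        ]), 'view': array([[ 0.99871394, -0.04595988,  0.0214048 , -0.54401857],
       [-0.01478827, -0.66790077, -0.7441034 ,  0.08444721],
       [ 0.04849519,  0.74282989, -0.66772147,  1.31499494],
       [ 0.        ,  0.        ,  0.        ,  1.        ]])}
```

View pics/top0.png

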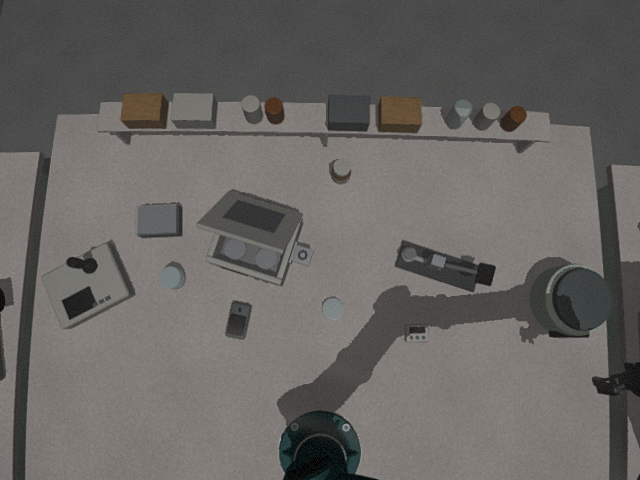

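View pics/side0.png

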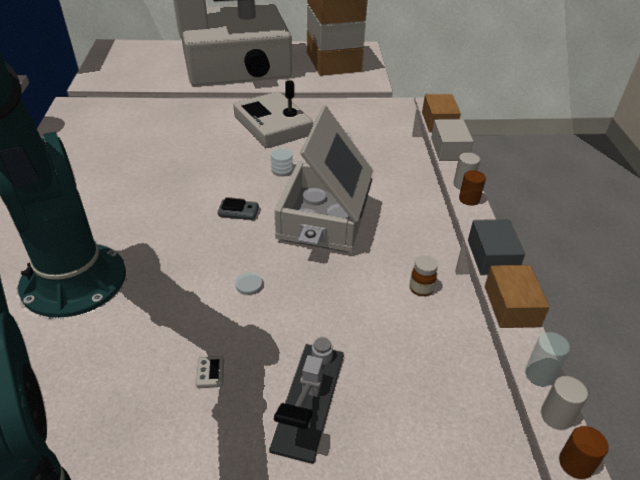

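Run:
```python
import cv2,numpy as np
t=cv2.imread('pics/top0.png');s=cv2.imread('pics/side0.png')
def crop(im,x,y,w,h,k):
    c=cv2.resize(im[y:y+h,x:x+w],None,fx=k,fy=k,interpolation=cv2.INTER_CUBIC)
    for i in range(0,w,10):
        cv2.line(c,(i*k,0),(i*k,6 if i%50 else 14),(0,0,255),1)
        if i%20==0: cv2.putText(c,str(x+i),(i*k,16),0,.35,(0,0,255),1)
    for i in range(0,h,10):
        cv2.line(c,(0,i*k),(6,i*k),(0,0,255),1)
        if i%20==0: cv2.putText(c,str(y+i),(8,i*k+4),0,.35,(0,0,255),1)
    return c
c=np.zeros((600,800,3),np.uint8)
a=crop(t,190,180,130,110,4);c[:440,:520]=a
b=crop(s,260,330,90,140,3)
c[:420,525:795]=b
cv2.imwrite('pics/A.png',c)
c=np.zeros((600,800,3),np.uint8)
a=crop(t,390,230,110,70,4);c[:280,:440]=a
a=crop(s,265,100,115,155,3);c[:465,450:795]=a
a=crop(t,310,150,110,70,4);c[285:565,:440]=a
cv2.imwrite('pics/B.png',c)
```

```text
(no output)
```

View pics/A.png

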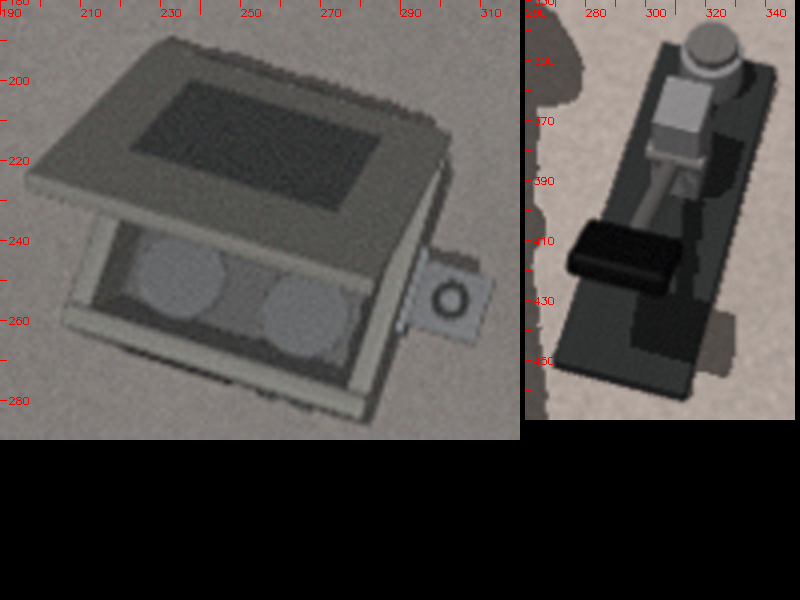

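View pics/B.png

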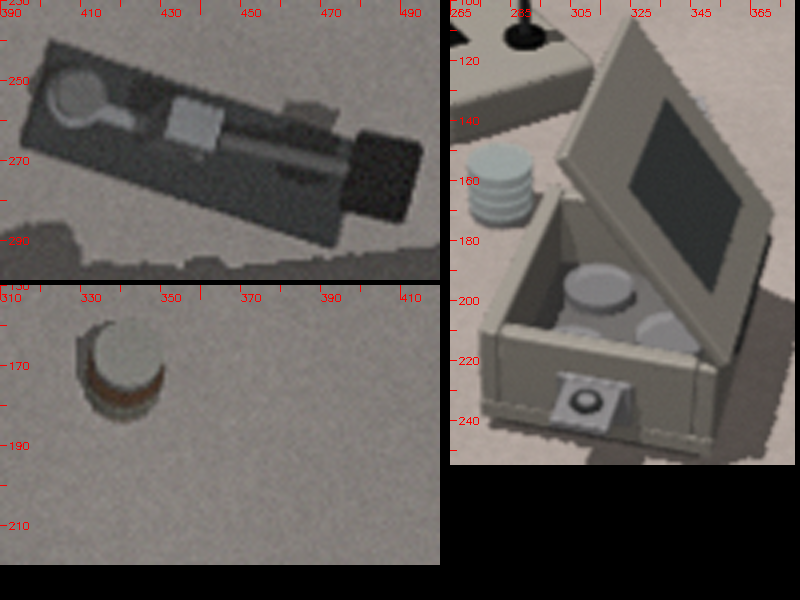

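```bash
cat > h.py <<'E'
import numpy as np,cv2
from bench import manip
from scipy.optimize import least_squares
def Rz(a): c,s=np.cos(a),np.sin(a); return np.array([[c,-s,0],[s,c,0],[0,0,1]])
CAL={n:manip.calibration(n) for n in('top','side')}
def proj(c,P):
    K=np.array([[c['fx'],0,c['cx']],[0,c['fy'],c['cy']],[0,0,1]])
    V=c['view']
    return cv2.projectPoints(np.atleast_2d(P).astype(float),cv2.Rodrigues(V[:3,:3])[0],V[:3,3],K,c['dist_coeffs'])[0][:,0]
def fit(pts,model,x0,cal=CAL):
    f=lambda p:np.concatenate([proj(cal[c],model(p,k))[0]-uv for c,k,uv in pts])
    r=least_squares(f,x0,loss='soft_l1'); 
    for (c,k,uv),e in zip(pts,f(r.x).reshape(-1,2)): print(c,k,e.round(1))
    print('fit',r.x.round(4)); return r.x
def warm(p,k):
    q=np.array(k[1:],float) if k[0]=='b' else None
    if k[0]=='l': # lid: r, y, t
        a=p[3];q=np.array([.095,k[2],.105])+k[1]*np.array([-np.cos(a),0,np.sin(a)])+k[3]*np.array([np.sin(a),0,np.cos(a)])
    return Rz(p[2])@q+[p[0],p[1],0]
def jack(p,k): return Rz(p[2])@np.array(k,float)+[p[0],p[1],0]
E
python3 - <<'E'
from h import *
T='top';S='side'
W=[(T,('b',0,-.135,.077),(302.75,255)),(T,('b',.023,-.159,.076),(313,250.75)),(T,('b',-.023,-.159,.076),(308.25,265.75)),
(T,('b',-.095,-.105,.105),(281.5,279)),(T,('b',-.095,.105,.105),(207.3,256)),
(T,('l',.21,.105,.012),(197.5,223.7)),(T,('l',.21,-.105,.012),(283.7,249.5)),(T,('l',0,.105,.012),(232.5,189.5)),(T,('l',0,-.105,.012),(302.5,213.2)),
(S,('b',0,-.135,.077),(310.7,233.3)),(S,('b',-.095,-.105,.105),(281.7,209)),(S,('b',-.095,.105,.105),(301,162.7)),
(S,('l',.21,.105,.012),(325.7,106)),(S,('l',.21,-.105,.012),(301.7,152.3)),(S,('l',0,.105,.012),(372.7,170.7)),(S,('l',0,-.105,.012),(357.3,221.7))]
w=fit(W,warm,[.55,.1,-.25,.9])
J=[(T,(.098,-.04,.012),(402.5,239.5)),(T,(.098,.04,.012),(395,266.7)),(T,(-.14,.04,.012),(473.7,292)),(T,(.075,0,.052),(409.7,253.2)),(T,(0,0,.085),(438.7,260.5)),
(S,(.075,0,.052),(322.7,345)),(S,(0,0,.085),(313.3,362.7)),(S,(.098,.04,.012),(306.7,344)),(S,(.098,-.04,.012),(343.7,352.7)),(S,(-.14,.04,.012),(270.7,450)),(S,(-.14,-.04,.012),(313.7,460.7))]
j=fit(J,jack,[.5,-.25,1.3])
print('lug',warm(w,('b',0,-.135,.066)))
print('goal tower',warm(w,('b',0,-.21,0)), 'yaw',w[2]+np.pi/2)
print('hinge',warm(w,('b',.095,0,.105)))
E
```

```text
top ('b', 0, -0.135, 0.077) [ 0.4 -0. ]
top ('b', 0.023, -0.159, 0.076) [ 1.3 -0.9]
top ('b', -0.023, -0.159, 0.076) [0.6 0.2]
top ('b', -0.095, -0.105, 0.105) [-1.4  5.3]
top ('b', -0.095, 0.105, 0.105) [-2.3  2.6]
top ('l', 0.21, 0.105, 0.012) [-0.8 -0.4]
top ('l', 0.21, -0.105, 0.012) [-0.2  3. ]
top ('l', 0, 0.105, 0.012) [-1.8 -1.2]
top ('l', 0, -0.105, 0.012) [ 2.3 -0.6]
side ('b', 0, -0.135, 0.077) [0.2 0.8]
side ('b', -0.095, -0.105, 0.105) [-6.5  0.4]
side ('b', -0.095, 0.105, 0.105) [-0.9 -2. ]
side ('l', 0.21, 0.105, 0.012) [ 0.4 -0.5]
side ('l', 0.21, -0.105, 0.012) [0.1 0.2]
side ('l', 0, 0.105, 0.012) [3.4 0.2]
side ('l', 0, -0.105, 0.012) [1.7 0.6]
fit [ 0.5726  0.1843 -0.3056  0.8707]
top (0.098, -0.04, 0.012) [0.9 0.3]
top (0.098, 0.04, 0.012) [ 0.5 -0.5]
top (-0.14, 0.04, 0.012) [ 0.7 -0.1]
top (0.075, 0, 0.052) [0.4 0.4]
top (0, 0, 0.085) [0.3 0.1]
side (0.075, 0, 0.052) [ 0.2 -1.7]
side (0, 0, 0.085) [0.1 1. ]
side (0.098, 0.04, 0.012) [-0.7 -1.3]
side (0.098, -0.04, 0.012) [ 0.7 -1.5]
side (-0.14, 0.04, 0.012) [-1.1 -0.6]
side (-0.14, -0.04, 0.012) [0.7 0.2]
fit [ 0.5224 -0.3107  1.2717]
lug [0.53198346 0.05559686 0.066     ]
goal tower [ 0.50941688 -0.01592761  0.        ] yaw 1.265172876374367
hinge [0.66320097 0.15575655 0.105     ]
```

Call:
play_rows([
  [30,40,19,0.187],
  [30,40,19,0.187],
  [30,40,19,0.187],
  [30,40,19,0.187],
  [30,40,19,0.187],
  [30,40,19,0],
  [30,40,19,0],
  [12.5,53,0,0],
  [12.5,53,0,0],
  [12.5,53,0,0],
  [12.5,53,0,0],
  [12.5,53,0,0],
], fingers=0)

```text
time_s: 1.6
position: [0.5105, -0.138, 0.3295]
eef_rot: [-3.141, 0.0, 1.27]
contact_force: [0.8, -0.3, -0.5]
gripper_width: 0.002
```

Call:
play_rows([
  [12.5,53,0,0],
  [12.5,53,0,0],
  [12.5,53,0,0],
  [12.5,53,0,0],
  [12.5,53,0,0],
  [12.5,53,0,0],
  [0,0,0,0],
  [0,0,0,0],
])

```text
time_s: 2.6
position: [0.5854, 0.1776, 0.3291]
eef_rot: [-3.141, 0.002, 1.27]
contact_force: [-0.3, -0.1, -0.3]
gripper_width: -0.0
```

Call:
play_rows([
  [-3,1,-40,0],
  [-3,1,-39,0],
  [-10.5,3.3,-13,0],
  [-10.5,3.3,-13,0],
  [-10.5,3.3,-13,0],
  [-8,2.6,-15,0],
  [-8,2.6,-15,0],
  [-8,2.6,-14,0],
  [0,0,0,0],
])

```text
time_s: 3.72
position: [0.5223, 0.1978, 0.1662]
eef_rot: [-3.139, 0.002, 1.271]
contact_force: [0.2, 0.1, 0.2]
gripper_width: -0.0
```

Call:
play_rows([
  [-2.6,0.8,-12,0],
  [-2.6,0.8,-12,0],
  [-2.6,0.8,-12,0],
  [-2.6,0.8,-11,0],
  [0,0,-3,0],
  [0,0,-2,0],
  [0,0,0,0],
])

```text
time_s: 4.6
position: [0.5142, 0.201, 0.1158]
eef_rot: [3.141, -0.0, 1.27]
contact_force: [-0.3, -0.6, -0.4]
gripper_width: 0.004
```

Run:
```python
from h import *
s=manip.capture('side')[:,:,::-1];t=manip.capture('top')[:,:,::-1]
cv2.imwrite('pics/s1.png',s);cv2.imwrite('pics/t1.png',t)
c=np.hstack([cv2.resize(s[80:280,230:400],None,fx=2.3,fy=2.3),cv2.resize(t[160:360,160:340],None,fx=2.3,fy=2.3)])
cv2.imwrite('pics/C.png',c)
```

```text
(no output)
```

View pics/C.png

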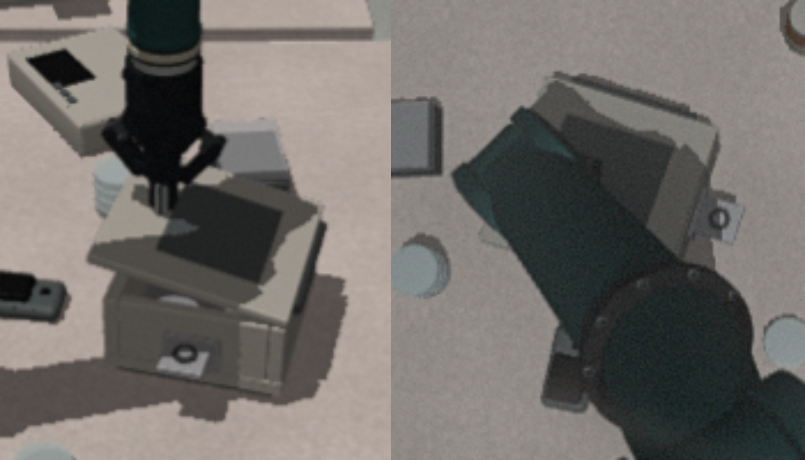

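Run:
```python
from h import *
s=manip.get_state();print(s['position'],s['contact_force'])
print(proj(CAL['side'],s['position'])) 
w=[.5726,.1843,-.3056,.87]
for a in (0,.1,.2,.3):
    w[3]=a
    print(a,[proj(CAL['side'],warm(w,('l',r,y,.012)))[0].round(0) for r,y in((.21,.105),(.21,-.105),(0,-.105),(0,.105))])
```

```text
[0.51425169 0.20113168 0.11600631] [-0.00828044  0.99812018 -0.01730199]
[[301.55215428 182.85212573]]
0 [array([293., 156.]), array([267., 204.]), array([355., 220.]), array([373., 169.])]
0.1 [array([293., 149.]), array([267., 197.]), array([356., 220.]), array([373., 169.])]
0.2 [array([295., 142.]), array([269., 190.]), array([356., 220.]), array([374., 169.])]
0.3 [array([297., 136.]), array([271., 183.]), array([357., 221.]), array([374., 169.])]
```

Call:
play_rows([
  [0,0,-4,0],
  [0,0,-4,0],
  [0,0,-2,0],
  [0,0,0,0],
])

```text
time_s: 5.2
position: [0.5137, 0.201, 0.1055]
eef_rot: [-3.141, 0.0, 1.27]
contact_force: [0.0, 0.3, 0.1]
gripper_width: -0.003
```

Run:
```python
from h import *
s=manip.get_state();print(s['position'],s['contact_force'],s['tau'])
s=manip.capture('side')[:,:,::-1];w=manip.capture('wrist')[:,:,::-1]
cv2.imwrite('pics/s2.png',s);cv2.imwrite('pics/w2.png',w)
c=np.hstack([cv2.resize(s[120:260,250:390],None,fx=3,fy=3,interpolation=cv2.INTER_CUBIC),cv2.resize(w,(373,280)).copy() if 0 else cv2.copyMakeBorder(cv2.resize(w,(373,280)),0,140,0,0,0)])
cv2.imwrite('pics/D.png',c)
```

```text
[0.51374985 0.20103742 0.1055038 ] [0.03509719 0.27359048 0.06789315] [-6.92046806e-02 -4.37058091e+01 -3.89774278e+00 -1.33076710e+01
 -3.06240887e-03 -9.18516715e-03 -4.12379813e-03]
```

View pics/D.png

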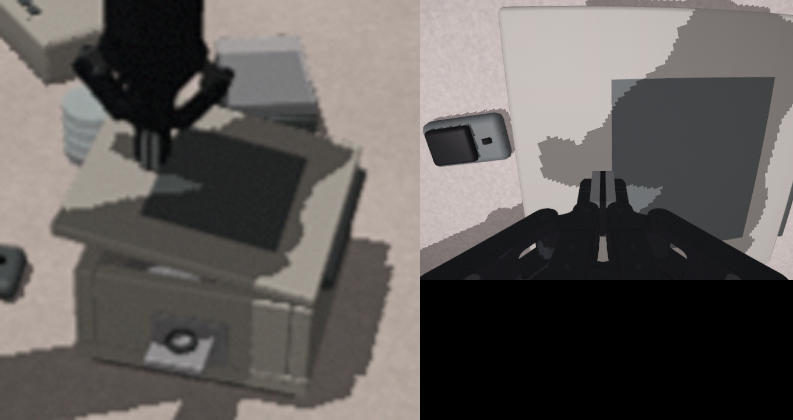

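Call:
play_rows([
  [0,0,-3,0],
  [0,0,-3,0],
  [0,0,-3,0],
  [0,0,-3,0],
])

```text
time_s: 5.8
position: [0.5137, 0.2012, 0.0936]
eef_rot: [-3.141, 0.0, 1.27]
contact_force: [-0.8, 0.1, 0.5]
gripper_width: -0.003
```

Call:
play_rows([
  [0,0,-2,0],
  [0,0,-2,0],
  [0,0,-2,0],
])

```text
time_s: 6.18
position: [0.5138, 0.2011, 0.0877]
eef_rot: [-3.142, 0.0, 1.27]
contact_force: [-1.7, 0.1, 0.6]
gripper_width: -0.001
```

Run:
```python
from h import *
st=manip.get_state();P=st['position'];print(P,st['contact_force'])
cw=manip.calibration('wrist');print('wrist uv',proj(cw,np.array([P,P+[0,0,.02],P+[0,0,.04]])),'side',proj(CAL['side'],np.array([P,P+[0,0,.02],P+[0,0,.04]])))
s=np.ascontiguousarray(manip.capture('side')[:,:,::-1]);w=np.ascontiguousarray(manip.capture('wrist')[:,:,::-1])
for q in proj(cw,np.array([P,P+[0,0,.02],P+[0,0,.04]])): cv2.circle(w,tuple(int(v) for v in q),4,(0,0,255),1)
S=cv2.resize(s[120:260,250:390],None,fx=3,fy=3,interpolation=cv2.INTER_CUBIC)
for q in proj(CAL['side'],np.array([P,P+[0,0,.02],P+[0,0,.04]])): cv2.circle(S,tuple(int(v) for v in (q-[250,120])*3),4,(0,0,255),1)
cv2.imwrite('pics/s3.png',s);cv2.imwrite('pics/w3.png',w)
c=np.hstack([S,cv2.copyMakeBorder(cv2.resize(w[:,100:600],(375,360)),0,60,0,0,0)])
cv2.imwrite('pics/E.png',c)
```

```text
[0.513811   0.20114839 0.08765401] [-1.71659173  0.08500949  0.62383124]
wrist uv [[312.93582996 274.88287772]
 [312.85384111 294.73673793]
 [312.75246381 319.31605584]] side [[301.33256381 192.18304724]
 [301.35969712 185.62572149]
 [301.38710377 178.94092227]]
```

View pics/E.png

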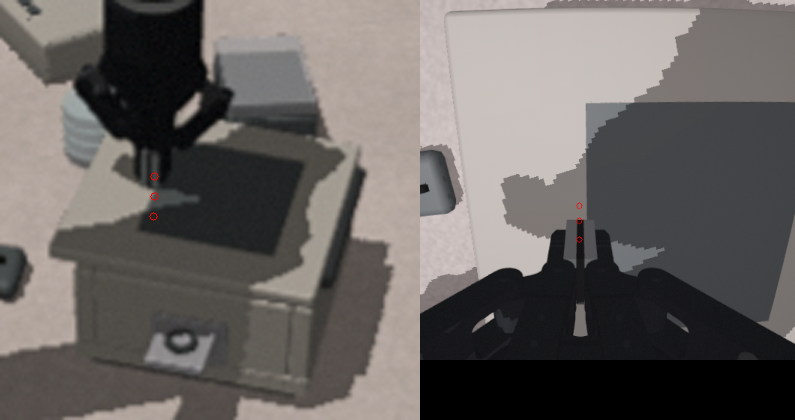

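Call:
play_rows([
  [0,0,-1.5,0],
  [0,0,-1.5,0],
  [0,0,0,0],
])

```text
time_s: 6.65
position: [0.5139, 0.2011, 0.0847]
eef_rot: [3.142, 0.0, 1.27]
contact_force: [0.1, 0.2, 0.9]
gripper_width: 0.003
```

Call:
play_rows([
  [0,0,-2,0],
  [0,0,-2,0],
  [0,0,0,0],
])

```text
time_s: 7.02
position: [0.514, 0.2011, 0.0829]
eef_rot: [3.14, 0.001, 1.27]
contact_force: [-4.0, -1.8, 18.6]
gripper_width: -0.001
```

Call:
play_rows([
  [0,0,30,0],
  [0,0,50,0],
  [0,0,50,0],
  [0,0,0,0],
  [0,0,0,0],
])

```text
time_s: 7.65
position: [0.5134, 0.2005, 0.2103]
eef_rot: [-3.141, 0.001, 1.27]
contact_force: [-0.3, -1.0, -0.7]
gripper_width: 0.0
```

Run:
```python
from h import *
st=manip.get_state();P=st['position'];print(P,st['contact_force'])
cw=manip.calibration('wrist')
s=np.ascontiguousarray(manip.capture('side')[:,:,::-1]);w=np.ascontiguousarray(manip.capture('wrist')[:,:,::-1])
cv2.imwrite('pics/s4.png',s);cv2.imwrite('pics/w4.png',w)
Q=np.array([P,P+[0,0,.02],P+[0,0,.04]])
for q in proj(cw,Q): cv2.circle(w,tuple(int(v) for v in q),4,(0,0,255),1)
S=cv2.resize(s[90:260,240:390],None,fx=3,fy=3,interpolation=cv2.INTER_CUBIC)
for q in proj(CAL['side'],Q): cv2.circle(S,tuple(int(v) for v in (q-[240,90])*3),4,(0,0,255),1)
c=np.hstack([S,cv2.copyMakeBorder(cv2.resize(w[:,150:500],(350,480)),0,30,0,0,0)])
cv2.imwrite('pics/F.png',c)
```

```text
[0.5134232  0.20053646 0.21028201] [-0.33163051 -1.03062298 -0.66691805]
```

View pics/F.png

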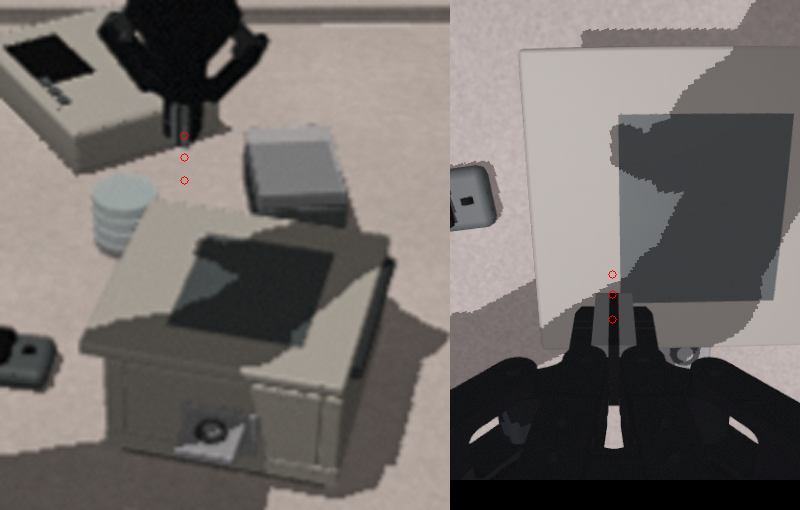

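Call:
play_rows([
  [1,-57,0,0],
  [1,-57,0,0],
  [1,-57,0,0],
  [1,-57,0,0],
  [1,-57,0,0],
  [1,-57,0,0],
  [1,-57,0,0],
  [1,-57,0,0],
  [1,-56,0,0],
  [0,0,-30,0],
  [0,0,0,0],
  [0,0,0,0],
], fingers=85)

```text
time_s: 9.25
position: [0.5229, -0.3094, 0.1804]
eef_rot: [-3.14, -0.001, 1.272]
contact_force: [-0.7, 0.0, -0.4]
gripper_width: 0.996
```

Run:
```python
from h import *
st=manip.get_state();P=st['position'];print(P,st['contact_force'],st['eef_rot'])
def px(uv,z): 
    from scipy.optimize import fsolve
    return fsolve(lambda q:proj(CAL['top'],[*q,z])[0]-uv,[.5,0])
print('dish',px((333,308),.014),'jar',px((342,165),.08))
cw=manip.calibration('wrist')
w=np.ascontiguousarray(manip.capture('wrist')[:,:,::-1]);s=manip.capture('side')[:,:,::-1]
j=[.5224,-.3107,1.2717]
for k in((.018,.015,.085),(-.018,.015,.085),(-.018,-.015,.085),(.018,-.015,.085),(.075,0,.052)):
    cv2.circle(w,tuple(int(v) for v in proj(cw,jack(j,k))[0]),4,(0,0,255),1)
cv2.imwrite('pics/G.png',np.hstack([cv2.resize(w,(520,390)),cv2.resize(s[290:480,220:360],None,fx=2,fy=390/190)]))
```

```text
[ 0.52293958 -0.30935653  0.180391  ] [-0.7254909   0.01739734 -0.42162604] [-3.14025386e+00 -9.53487486e-04  1.27196802e+00]
dish [ 0.39265482 -0.02906184] jar [ 0.78596766 -0.04632231]
```

View pics/G.png

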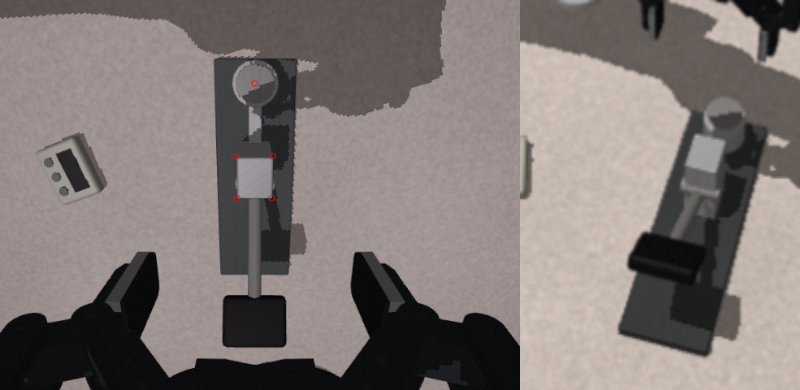

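Call:
play_rows([
  [0,-1,-50,0],
  [0,0,-50,0],
  [0,0,-40,0],
  [0,0,-20,0],
  [0,0,-10,0],
  [0,0,-5,0],
  [0,0,0,0],
])

```text
time_s: 10.22
position: [0.5236, -0.3122, 0.0067]
eef_rot: [3.14, 0.0, 1.27]
contact_force: [0.4, 0.1, -0.2]
gripper_width: 0.997
```

Call:
play_rows([
  [0,0,-6,0],
  [0,0,-4,0],
  [0,0,0,0],
  [0,0,0,0],
])

```text
time_s: 10.72
position: [0.5229, -0.3119, -0.0042]
eef_rot: [3.142, 0.0, 1.27]
contact_force: [-0.2, -0.1, 0.0]
gripper_width: 0.992
```

Call:
play_rows([
  [0,0,0,0],
  [0,0,0,0],
  [0,0,0,0],
  [0,0,0,0],
  [0,0,0,0],
  [0,0,0,0],
  [0,0,0,0],
], fingers=10)

```text
time_s: 11.6
position: [0.5225, -0.3118, -0.004]
eef_rot: [-3.141, 0.0, 1.27]
contact_force: [-2.0, 1.1, 5.0]
gripper_width: 0.341
```

Call:
play_rows([
  [0,0,3,0],
  [0,0,4,0],
  [0,0,0,0],
  [0,0,0,0],
])

```text
time_s: 12.1
position: [0.5225, -0.3117, 0.0024]
eef_rot: [-3.141, -0.0, 1.27]
contact_force: [-0.0, -0.1, -8.4]
gripper_width: 0.342
```

Run:
```python
from h import *
st=manip.get_state();P=st['position'];print(P,st['contact_force'],st['eef_rot'],st['gripper_width'])
s=manip.capture('side')[:,:,::-1]
cv2.imwrite('pics/H.png',np.hstack([cv2.resize(s[290:480,220:360],None,fx=3,fy=3)]))
```

```text
[ 0.52254671 -0.31168984  0.00238506] [-0.04084864 -0.10965768 -8.41898831] [-3.14096330e+00 -2.20633925e-04  1.26985063e+00] 0.34214971333667615
```

View pics/H.png

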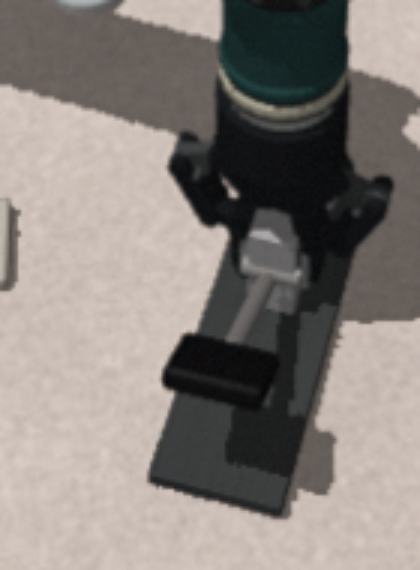

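Call:
play_rows([
  [-5,26,0,0],
  [-8,41,0,0],
  [-8,41,0,0],
  [-8,41,0,0],
  [-6,33,0,0],
  [-5,26,0,0],
  [0,0,0,0],
])

```text
time_s: 13.02
position: [0.4831, -0.1003, 0.003]
eef_rot: [-3.141, -0.002, 1.276]
contact_force: [-0.0, -1.1, -9.0]
gripper_width: 0.348
```

Call:
play_rows([
  [5,16,0,0],
  [5,16,0,0],
  [5,16,0,0],
  [5,16,0,0],
  [4,13,0,0],
  [3,10,0,0],
  [0,0,0,0],
  [0,0,0,0],
])

```text
time_s: 14.02
position: [0.5092, -0.0177, 0.0027]
eef_rot: [-3.141, 0.001, 1.269]
contact_force: [0.3, 0.0, -9.2]
gripper_width: 0.348
```

Run:
```python
from h import *
cw=manip.calibration('wrist')
w=np.ascontiguousarray(manip.capture('wrist')[:,:,::-1]);s=manip.capture('side')[:,:,::-1];t=manip.capture('top')[:,:,::-1]
cv2.imwrite('pics/w5.png',w);cv2.imwrite('pics/s5.png',s);cv2.imwrite('pics/t5.png',t)
print(proj(CAL['side'],[[.532,.0556,.077],[.532,.0556,.058]]),proj(cw,[[.532,.0556,.077],[.532,.0556,.058]]))
S=cv2.resize(s[180:330,250:380],None,fx=3,fy=3,interpolation=cv2.INTER_CUBIC)
cv2.imwrite('pics/I.png',np.hstack([S,cv2.copyMakeBorder(cv2.resize(w[:360,110:530],None,fx=.95,fy=.95),0,108,0,0,0)]))
```

```text
[[310.89148168 234.10173627]
 [310.77218244 240.26874523]] [[311.69429568 108.13804601]
 [312.05153893 105.60182777]]
```

View pics/I.png

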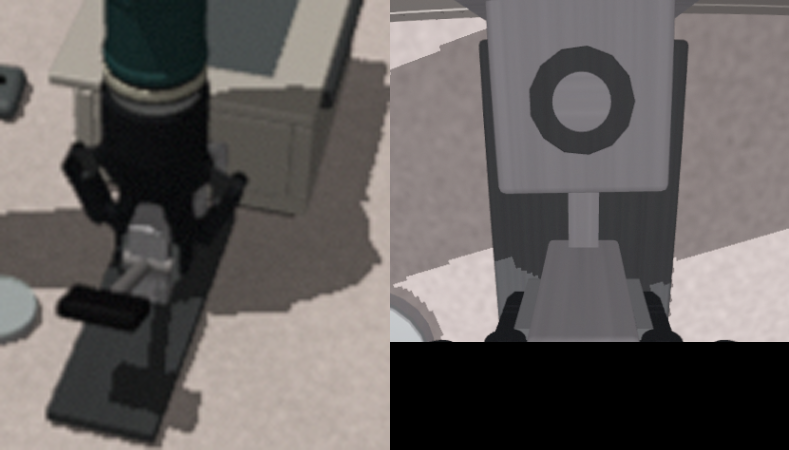

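Call:
play_rows([
  [0,1,-3,0],
  [0,0,-3,0],
  [0,0,-1,0],
  [0,0,0,0],
])

```text
time_s: 14.68
position: [0.5096, -0.0159, -0.004]
eef_rot: [-3.141, 0.0, 1.27]
contact_force: [-1.4, -0.2, -4.2]
gripper_width: 0.345
```

Call:
play_rows([
  [0,0,0,0],
  [0,0,0,0],
  [0,0,0,0],
  [0,0,0,0],
], fingers=65)

```text
time_s: 15.18
position: [0.5101, -0.0158, -0.004]
eef_rot: [3.141, -0.0, 1.27]
contact_force: [-0.2, 0.2, 0.1]
gripper_width: 0.761
```

Call:
play_rows([
  [0,0,15,0],
  [0,0,30,0],
  [0,0,45,0],
  [0,0,45,0],
])

```text
time_s: 15.68
position: [0.5095, -0.0159, 0.1329]
eef_rot: [3.141, 0.0, 1.27]
contact_force: [0.5, -0.6, 0.4]
gripper_width: 0.759
```

Call:
play_rows([
  [-12,-38,0,0],
  [-12,-38,0,0],
  [-12,-39,0,0],
  [0,0,0,0],
  [0,0,0,0],
  [0,0,0,0],
], fingers=0)

```text
time_s: 16.42
position: [0.4744, -0.1295, 0.1312]
eef_rot: [3.141, -0.001, 1.272]
contact_force: [-0.3, -0.7, -0.6]
gripper_width: -0.001
```

Run:
```python
from h import *
st=manip.get_state();P=st['position'];print(st['time_s'],P,st['contact_force'],st['gripper_width'])
s=np.ascontiguousarray(manip.capture('side')[:,:,::-1]);t=np.ascontiguousarray(manip.capture('top')[:,:,::-1]);w=np.ascontiguousarray(manip.capture('wrist')[:,:,::-1])
j=[.5097,-.015,1.27]
S=cv2.resize(s[160:350,230:380],None,fx=3,fy=3,interpolation=cv2.INTER_CUBIC)
for k in((.018,.015,.085),(-.018,.015,.085),(-.018,-.015,.085),(.018,-.015,.085),(-.14,.04,.012),(-.14,-.04,.012),(.098,-.04,.012)):
    cv2.circle(S,tuple(int(v) for v in (proj(CAL['side'],jack(j,k))[0]-[230,160])*3),4,(0,0,255),1)
cv2.imwrite('pics/J.png',np.hstack([S,cv2.copyMakeBorder(cv2.resize(w[:,110:530],(345,394)),0,176,0,0,0)]))
```

```text
16.425 [ 0.47441627 -0.12946815  0.13119376] [-0.26685201 -0.67396675 -0.59033797] -0.0011126997308155736
```

View pics/J.png

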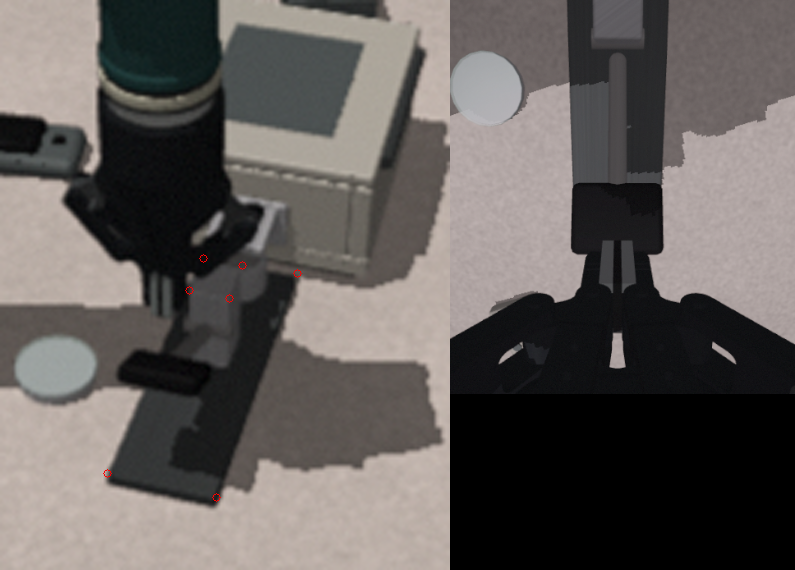

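Call:
play_rows([
  [0,0,-15,0],
  [0,0,-15,0],
  [0,0,-10,0],
  [0,-1,-5,0],
  [-0.5,-1.5,-5,0],
  [-0.5,-1.5,-5,0],
  [-0.5,-1.5,-5,0],
  [-0.5,-1.5,-5,0],
  [-0.5,-1.5,-5,0],
])

```text
time_s: 17.7
position: [0.4718, -0.1399, 0.0607]
eef_rot: [3.141, 0.0, 1.27]
contact_force: [-1.0, -1.3, 4.7]
gripper_width: -0.001
```

Call:
play_rows([
  [-0.5,-1.5,-5,0],
  [-0.5,-1.5,-5,0],
  [-0.5,-1.5,-5,0],
  [-0.5,-1.5,-5,0],
  [-0.5,-1.5,-5,0],
  [-0.5,-1,-5,0],
  [0,0,0,0],
])

```text
time_s: 18.58
position: [0.4697, -0.1468, 0.031]
eef_rot: [3.14, -0.002, 1.271]
contact_force: [-1.1, 1.7, 8.6]
gripper_width: -0.004
```

Call:
play_rows([
  [0,0,-3,0],
  [0,0,-3,0],
  [0,0,0,0],
])

```text
time_s: 18.95
position: [0.4695, -0.1473, 0.0251]
eef_rot: [3.14, -0.001, 1.27]
contact_force: [-0.2, 0.4, 9.5]
gripper_width: -0.003
```

Call:
play_rows([
  [0,0,-2,0],
  [0,0,-1,0],
  [0,0,0,0],
])

```text
time_s: 19.32
position: [0.4695, -0.1475, 0.0224]
eef_rot: [3.14, -0.001, 1.27]
contact_force: [-0.7, 0.4, 11.8]
gripper_width: -0.003
```

Call:
play_rows([
  [0,0,-2,0],
  [0,0,0,0],
  [0,0,0,0],
])

```text
time_s: 19.7
position: [0.4695, -0.1476, 0.0215]
eef_rot: [3.139, -0.0, 1.27]
contact_force: [-3.9, 0.7, 23.5]
gripper_width: -0.004
```

```bash
cat > tip.py <<'E'
# template-free check: track lug mark / warmer corners motion between reference s-picture and now, side camera
from h import *
import sys
st=manip.get_state();print(st['time_s'],st['position'].round(4),st['contact_force'].round(1))
n=sys.argv[1];t=manip.capture('side')[:,:,::-1];cv2.imwrite(f'pics/{n}.png',t)
a=cv2.imread('pics/w_ref.png') if 0 else cv2.imread('pics/s4.png')
# match lid rear -y corner and lower rear -y corner patches
for name,(u,v) in {'hinge-y':(355,220),'rearlow':(352,250),'hinge+y':(371,169)}.items():
    T=a[v-9:v+10,u-9:u+10];R=t[v-25:v+26,u-25:u+26]
    m=cv2.matchTemplate(R,T,cv2.TM_CCOEFF_NORMED);_,c,_,l=cv2.minMaxLoc(m);print(name,np.array(l)-16,round(c,2))
# predicted shifts for tilt .05 .. .12
w=[.5726,.1843,-.3056]
for th in(.05,.08,.11,.14):
    d=[]
    for q in((.095,-.105,.117),(.095,-.105,.016),(.095,.105,.117)):
        q=np.array(q);y,z=q[1]-.09,q[2]-.016
        q2=np.array([q[0],.09+y*np.cos(th)+z*np.sin(th),.016-y*np.sin(th)+z*np.cos(th)])
        f=lambda p:proj(CAL['side'],Rz(w[2])@p+[w[0],w[1],0])[0]
        d.append((f(q2)-f(q)).round(1))
    print(th,d)
E
python3 tip.py down1
```

```text
19.7 [ 0.4695 -0.1476  0.0215] [-3.9  0.7 23.5]
hinge-y [ 1 -8] 0.97
rearlow [ 4 -2] 0.86
hinge+y [-13 -15] 0.9
0.05 [array([ 0.8, -4.7]), array([ 0.3, -3.1]), array([ 0.3, -0.8])]
0.08 [array([ 1.3, -7.6]), array([ 0.5, -5. ]), array([ 0.5, -1.3])]
0.11 [array([  1.7, -10.5]), array([ 0.7, -7. ]), array([ 0.7, -1.7])]
0.14 [array([  2.3, -13.3]), array([ 0.9, -9. ]), array([ 0.9, -2. ])]
```

Call:
play_rows([
  [0,0,4,0],
  [0,0,5,0],
  [0.5,1.5,6,0],
  [0.5,1.5,6,0],
  [0.5,1.5,6,0],
  [0.5,1.5,6,0],
  [0.5,1.5,6,0],
  [0.5,1.5,6,0],
  [0.5,1.5,6,0],
  [0.5,1.5,6,0],
  [0.5,1.5,6,0],
  [0.5,1.5,8,0],
])

```text
time_s: 21.25
position: [0.4729, -0.1328, 0.091]
eef_rot: [-3.141, 0.0, 1.27]
contact_force: [0.2, -0.1, 0.4]
gripper_width: 0.002
```

Call:
play_rows([
  [0.5,1.5,10,0],
  [0,0,10,0],
  [0,0,0,0],
  [0,0,0,0],
  [0,0,0,0],
  [0,0,0,0],
])

```text
time_s: 22.0
position: [0.4736, -0.1313, 0.1105]
eef_rot: [-3.141, 0.0, 1.27]
contact_force: [0.4, -0.2, -0.6]
gripper_width: 0.001
```

```bash
python3 tip.py up1 | head -4
python3 - <<'E'
from h import *
# jack shift between J-time picture? compare tower-free base corner region in side view: down1 vs up1
a=cv2.imread('pics/down1.png');b=cv2.imread('pics/up1.png')
for u,v in((266,318),(302,326)):
    T=a[v-8:v+9,u-8:u+9];R=b[v-16:v+17,u-16:u+17];m=cv2.matchTemplate(R,T,cv2.TM_CCOEFF_NORMED);_,c,_,l=cv2.minMaxLoc(m);print(np.array(l)-8,c)
E
```

```text
22.0 [ 0.4736 -0.1313  0.1105] [ 0.4 -0.2 -0.6]
hinge-y [0 0] 1.0
rearlow [0 0] 1.0
hinge+y [-13 -14] 0.91
[0 0] 0.9818767309188843
[ 2 -4] 0.9391797780990601
```

Call:
play_rows([
  [0,0,-10,0],
  [0,0,-10,0],
  [0,-1,-5,0],
  [-0.5,-1.5,-5,0],
  [-0.5,-1.5,-5,0],
  [-0.5,-1.5,-5,0],
  [-0.5,-1.5,-5,0],
  [-0.5,-1.5,-5,0],
  [-0.5,-1.5,-5,0],
  [-0.5,-1.5,-5,0],
  [-0.5,-1.5,-5,0],
  [-0.5,-1.5,-5,0],
])

```text
time_s: 23.55
position: [0.4701, -0.1456, 0.0412]
eef_rot: [3.14, -0.0, 1.27]
contact_force: [-0.9, 0.5, 9.9]
gripper_width: 0.001
```

Call:
play_rows([
  [0,-1.5,-5,0],
  [0,0,-5,0],
  [0,0,-4,0],
  [0,0,-3,0],
  [0,0,-2,0],
  [0,0,-1,0],
  [0,0,0,0],
  [0,0,0,0],
])

```text
time_s: 24.55
position: [0.4693, -0.1479, 0.0219]
eef_rot: [3.141, 0.001, 1.269]
contact_force: [-3.8, -0.4, 16.6]
gripper_width: 0.001
```

Call:
play_rows([
  [0,0,0,0],
  [0,0,0,0],
  [0,0,0,0],
  [0,0,0,0],
])

```text
time_s: 25.05
position: [0.4693, -0.1479, 0.0219]
eef_rot: [3.141, 0.001, 1.269]
contact_force: [-3.2, -1.2, 19.0]
gripper_width: -0.001
```

```bash
python3 tip.py down2 | head -4
python3 - <<'E'
from h import *
a=cv2.imread('pics/down1.png');b=cv2.imread('pics/down2.png')
for u,v in((266,318),(302,326)):
    T=a[v-8:v+9,u-8:u+9];R=b[v-16:v+17,u-16:u+17];m=cv2.matchTemplate(R,T,cv2.TM_CCOEFF_NORMED);_,c,_,l=cv2.minMaxLoc(m);print(np.array(l)-8,c)
E
```

```text
25.05 [ 0.4693 -0.1479  0.0219] [-3.2 -1.2 19. ]
hinge-y [ 1 -8] 0.97
rearlow [ 3 -2] 0.85
hinge+y [-13 -15] 0.9
[0 0] 0.9997119903564453
[0 0] 0.9985076189041138
```

Held down at the stop, the warmer is tipped as on the trial stroke and the jack has not moved, so I am handing in.

```bash
python3 -c "
from bench import manip
print(manip.finish_job()); s=manip.get_state(); print(s['time_s'],s['position'],s['contact_force'])"
```

```text
the job is handed in; nothing more can be done
None
the job is handed in; nothing more can be done
```

I finished the job and handed it in at about 25 s of the 72 s allowed; no verdict is reported. I closed the lid, carried the jack by its tower and set it flat under the lug. After one full trial stroke and release, I pressed the handle down again and am still holding it.

**Last checks**
- **Handle:** it is at its stop with about 19 N of push. The fingers stopped within about 0.5 mm of their trial-stroke height.
- **Warmer tilt:** the lug side is raised by about 0.085 rad, judged from how far the lid's hinge corner moved in the side camera. The other two points I tracked were poor: the lower rear corner matched less well and gave less tilt. The far hinge corner matched the wrong spot both times.
- **Trial release:** the warmer came back level, with no picture shift at the two tracked points. I read the handle as fully up because the fingers lifted clear of it.
- **Jack position:** in the wrist camera, just before lowering the jack, the lug mark was within about 1 mm of where I expected it. The jack base shows no movement between the two presses.
- **Lid:** it looked closed in the pictures after I pressed it down, to about 0.05 rad or better.

**Disagreement:** the fingertips sit about 33 mm higher than the reported tool height. Contact with the closed lid and the side camera both showed this. I allowed for it in every later move.

I did not check the other bench items separately at the end. The nearest one, the single dish, had about 36 mm of clearance.

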